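# Pin the hinged tube clamp shut on an observation tube

## Task

Clamp the microscope's observation tube for its alignment check: swing the upper half of the hinged clamp over onto the tube that lies in it, take the locking pin out of the rack and push it down through the holes of both ears until its flange sits on the upper ear. Press on with the pin, against the springy rubber pad, until the two halves meet without a gap, and finish like that: still gripping the pin and pressing the clamp shut (a colleague then fits the retaining clip from below), with everything else left standing or lying where it was.

Things in the scene. Friction and masses are not known exactly. Their poses are not given: they have to be found in the camera images.
- clamp: Aluminium hinged tube clamp on a pillar, base plate 150 x 110 x 12 mm, fixed. Origin on the table under its middle; x level from hinge side to ear side, y along the tube. Half rings 60 mm outside, 36 wide along y, meet in the plane 100 mm above the table; shut, the ring rises 30 mm above it. Ears 26 to 72 mm from the origin on +x: lower (fixed) 12 mm thick, upper 8 mm, free space below.
- strap (a joint): Angle (rad) of the clamp's upper half: 0 shut (halves meet), 1.57 ear straight up, 2.0 stop, leaning back to the hinge side. 0.2 kg, stiff hinge: stays where left above about 0.7, lower it sinks onto the tube, where a rubber pad under its crown holds it ajar at about 0.1 rad (9 mm at the hole). Shutting it fully takes about 7 N down at the hole; let go, it springs back ajar.
- hinge (a point): Middle of the hinge axis (the axis runs along the clamp's y axis), 100 mm above the table, 36 mm from the clamp's origin on its -x side.
- upper_hole (a point): Centre of the mouth, on the top face, of the 11.5 mm through hole in the upper ear; moves with the upper half. 90 mm from the hinge axis, and 18 mm short of the free end of the ear; the ear's top face is 8 mm above its underside.
- lower_hole (a point): Centre of the mouth, on the top face, of the 11.5 mm through hole in the fixed lower ear: 100 mm above the table, 54 mm from the clamp's origin along its +x.
- saddle (a point): Point on the clamp where the middle of the clamped tube's axis lies, 100 mm above the table over the clamp's origin.
- tube: Black observation tube, 40 mm diameter (47 at its thickest rings), 178 mm long, 0.28 kg, lying loose along the clamp's y axis in the lower half, its axis 100 mm above the table. Origin on its axis, where the clamp holds it.
- pin: Steel locking pin, upright in one of the rack's holes, tip 3 mm above the table; the only one with a wide flat flange. Origin at the shank's tip, z up along the pin. Shank 8 mm diameter, tapered nose, 42 mm from tip to flange underside; flange 26 mm diameter, 6 thick; then a ribbed round grip 18 mm diameter, 48 to 92 mm above the tip. 0.09 kg.
- rack: Grey plastic block 60 x 150 x 45 mm, fixed to the table, with three 11.5 mm through holes in a row along its y axis at -50, 0 and +50 mm. Origin under its middle. The pin, the focusing rod and the hex driver stand in the holes in any order.
- focus_rod: Steel focusing rod 8 mm thick with a small collar and a black flat plate 20 x 24 x 5 mm at the top, standing in the rack, 102 mm tall. Origin at its foot. Not needed.
- hex_driver: Hex driver with a waisted black handle up to 22 mm diameter, no flange, standing in the rack, 100 mm tall. Origin at its foot. Not needed.
- dropper: White dropper bottle 28 mm diameter, 62 mm tall, on the table between clamp and rack. Origin under it. Not needed.
- cond_lens: Hand-held lens in a black ring 53 mm diameter, 18 mm high, lying on the table. Origin under it. Not needed.
- exam_scope: Black hand-held examination scope, 186 mm long, 32 mm thick, lying on the table. Origin on its axis near the middle. Not needed.
- dish: Steel dish 90 mm across, 22 mm high, on the table. Origin under it. Not needed.
- pen_torch: Steel pen torch 127 mm long, 16 mm thick, lying on the table. Origin on its axis at the tail end. Not needed.
Things that resemble listed ones, but are neither listed nor needed, are in the scene too. What is shaped like the tube but green or red is not meant.

How it is judged (in metres and radians):
On the way, in this order (a step that is already met when the one before it is completed fails the run):
1. the upper half is swung over onto the tube (opening angle under 0.2 rad) (value of joint strap below 0.2 rad), for 0.2 s.
2. the pin is through the upper ear and its tip is below the top of the lower hole, within 5 mm of its axis (horizontal distance between pin and lower_hole below 0.005 m and z of pin in the frame of lower_hole below -0.004 m and contact force between the fingers and pin above 1 N), for 0.1 s.
At the end, for the whole second after the job is handed in: Clamp held shut (under 0.02 rad), tube still in it (20 mm, 0.1 rad); pin upright (0.12 rad) through both holes, tip over 31 mm below the meeting plane (34 is home) and within 4 mm of the hole's axis; fingers grip the pin and the pin presses on the clamp (over 2 N each) (value of joint strap below 0.02 rad and horizontal distance between pin and lower_hole below 0.004 m and z of pin in the frame of lower_hole below -0.031 m and angle between pin's own z axis and vertical below 0.12 rad and contact force between the fingers and pin above 2 N and contact force between pin and clamp above 2 N and distance between tube and saddle below 0.02 m and angle between the y axis of tube and the y axis of clamp, either way round below 0.1 rad); the arm keeps its last pose, push and grip.
It fails at once if a bystander in the rack is moved by more than 30 mm (distance of any of focus_rod, hex_driver from where it was at the start of the episode above 0.03 m).
It fails at once if a bystander on the table is moved by more than 40 mm (distance of any of dropper, cond_lens, exam_scope, dish, pen_torch from where it was at the start of the episode above 0.04 m).
It fails at once if the tube is knocked out of the clamp's lower half (more than 40 mm from its place) (distance between tube and saddle above 0.04 m).
It also fails if it takes over 54 s, if anything falls off the work surface, if the arm or the gripper's body presses on something with over 40 N, if the wrist force passes 120 N, or if a joint passes its speed limit or range.

## Robot

A 6-joint arm with a two-finger parallel gripper is mounted at the origin on the work surface. World frame = base frame: x ahead of the robot, y to its left, z up, the work surface at z = 0. Lengths are in mm, angles in rad, forces in N, time in s.
With the tool pointing down it reaches from about 400 to 925 mm from the base axis. Payload 12.5 kg.
Tool frame: the origin (TCP) lies on the mounting face of the last link; the fingertips stand 190 mm ahead of it and the grasp point (between the pads) lies 171 mm ahead of it; x points along the fingers, y is the direction in which the jaws open and shut, and the axes are right-handed (so a half turn about x gives the same grasp; the last joint's range is limited). The gripper opens to 95 mm and grips with 3 to 60 N. Pads are 20 mm wide; open, the fingers measure 119 mm over their backs; the gripper's body (75 mm by 180 mm) begins 59 mm behind the grasp point.
Start: joints at [-0.106, 0.491, 1.559, -0, 1.092, -0.106], TCP at [625, 0.023, 404.761] pointing down, gripper open.
Joint ranges: [-3.1, 3.1], [-0.84, 2.19], [0.05, 2.79], [-1.13, 4.28], [0.06, 2.93], [-2.69, 2.69]. Speed limits (rad/s): [2.22, 2.22, 2.79, 3.14, 3.14, 3.14].

## Interface

Orientations are given as [roll, pitch, yaw] about the fixed x, y, z axes, in that order (R = Rz(yaw) Ry(pitch) Rx(roll)).
In Python, from cell import env, eyes gives the robot as it stands. The module is installed in compiled form; this text tells all that it offers.
- The arm moves only by the tool jog_arm, never from a script. Its argument "deltas" is one flat list of numbers, 7 for each row, row after row: the shift along the tool's x, y, z in mm, then the turn, a rotation vector about the tool's x, y, z in rad, then the opening, from 0 (shut) to 1 (fully open). A call has 1 to 10 rows; each row shifts and turns the pose as measured when the row begins, along the tool's axes as they then stand; what a row does not reach is not made up. A row lasts 1/8 s, in which the tool goes at most 62.5 mm and 10.7 degrees, less where a joint would pass 70% of its speed; a pose out of reach is approached as far as the arm can. A call is refused whole if a number of a shift passes 62.5 or a number of a turn 0.188, either way. A call with a gripper value outside its range is refused whole. The fingers move at their own pace and stop on an object; the grip force is fixed at half the most. Time passes only in rows, so rows that do not move let the fingers close. It gives the time, the measured TCP pose, the force and the opening at its end, in the units of the state.
- env.state(): the state, without advancing time (a new reading comes with each control period).
- eyes.read_camera(name): name is "scene" or "side" or "wrist"; returns a dict with "image" (384x512x3 uint8, red, green, blue), "fovy" (degrees; the focal length in pixels is half the picture's height over the tangent of half this angle, whatever the lens; pixels are square), "cx", "cy" (the principal point, pixels), "world_from_camera" (4x4, takes a point from camera to world coordinates). Camera axes: x right, y up, looking along -z (the intrinsics and any distortion apply to the point x, -y, -z); pixel columns grow to the right and rows downward; lengths in mm; the calibration is good to about 2 mm. The wrist camera is an equidistant fisheye: a pixel r from the principal point sees the ray r / f radians off the axis. A picture is of the moment at which its call begins. There is no depth.
- env.job_done(): hands the job in, once; it reports no verdict.
The state is a dict: "t": time; "joints": joint angles; "qvel": joint speeds; "tau": joint torques, N m; "eef_pos": TCP position; "tcp_rot": TCP orientation; "ft_force": force on the tool from outside, world axes, zero at the start; "moment": the same for the moment, N m; "opening": opening from 0.0 (shut) to 1.0 (fully open).
Only numpy, scipy, OpenCV 4.12 (cv2) and the standard library are available. Lean on these libraries where they do the work, as an engineer would, in place of code of your own. Each camera call takes 0.05 s, during which the arm holds its last target.

## Working session

There is one attempt and no reset: what is moved stays moved. The work goes in short steps, Python scripts to look and compute and a tool call to move; the robot and the scene stay as the last step left them, time stands still between calls to the robot, and variables do not carry over. Pictures are saved under pics/ and viewed, and the job is handed in when it is done.

Besides the shell and the picture viewer there is one more tool, called after "Call:" as a command line: name --argument value ..., lists and objects as JSON in quotes. jog_arm: Moves the arm, as the interface text tells. Its arguments: {"type":"object","properties":{"deltas":{"type":"array","items":{"type":"number"}}},"required":["deltas"]}

```bash
mkdir -p pics; ls; python3 - <<'E'
from cell import env, eyes
import cv2, numpy as np, pickle
s=env.state(); print(s)
d={}
for n in ["scene","side","wrist"]:
    c=eyes.read_camera(n); d[n]=c
    cv2.imwrite(f"pics/{n}0.png",c["image"][:,:,::-1])
    print(n,c["fovy"],c["cx"],c["cy"],np.round(c["world_from_camera"],3).tolist(),c.keys())
pickle.dump(d,open("cams0.pkl","wb"))
E
```

```text
pics
{'t': 0.0, 'joints': array([-1.05582333e-01,  4.91583829e-01,  1.55948859e+00, -7.33435279e-06,
        1.09172531e+00, -1.05581486e-01]), 'qvel': array([-1.69193117e-03, -1.82374560e-04, -6.58218853e-05,  1.07201248e-04,
       -8.45461307e-04,  1.41892276e-03]), 'tau': array([-9.52334158e-04, -6.12640929e+01, -2.58175153e+01,  6.92750537e-02,
        4.83079045e-02, -1.38641695e-05]), 'eef_pos': array([6.24957824e+02, 3.76992403e-02, 4.04133068e+02]), 'tcp_rot': array([-1.67098016,  1.56959124,  3.04141136]), 'ft_force': array([-0.3901149 ,  0.03632726,  0.12005442]), 'moment': array([0.00013973, 0.01336605, 0.07225182]), 'opening': 1.0000185839066125}
scene 46.06118191413608 255.80482225634876 193.29020535682983 [[0.24, -0.562, 0.791, 1422.704], [0.971, 0.146, -0.191, -306.643], [-0.008, 0.814, 0.581, 777.671], [0.0, 0.0, 0.0, 1.0]] dict_keys(['image', 'fovy', 'cx', 'cy', 'world_from_camera'])
side 47.56177904060256 254.72636214207384 189.82037863155207 [[-0.857, 0.282, -0.432, 40.115], [-0.515, -0.426, 0.743, 738.753], [0.025, 0.86, 0.51, 666.452], [0.0, 0.0, 0.0, 1.0]] dict_keys(['image', 'fovy', 'cx', 'cy', 'world_from_camera'])
wrist 65.70646984690485 254.44453129055057 195.87492545149294 [[1.0, -0.001, 0.001, 625.498], [0.0, 0.97, 0.241, 67.643], [-0.001, -0.241, 0.97, 385.336], [0.0, 0.0, 0.0, 1.0]] dict_keys(['image', 'fovy', 'cx', 'cy', 'world_from_camera'])
```

View pics/scene0.png

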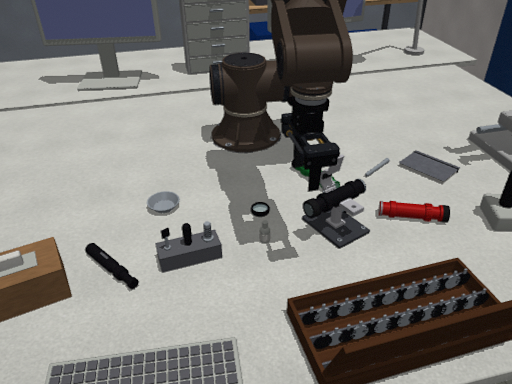

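View pics/side0.png

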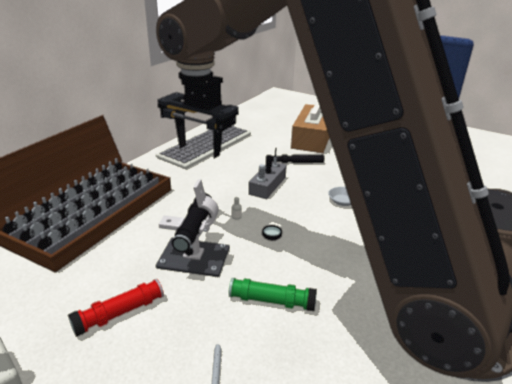

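View pics/wrist0.png

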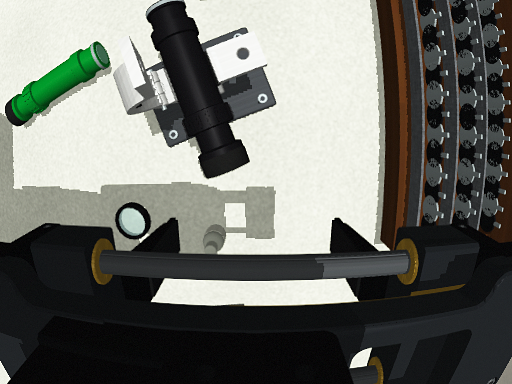

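```bash
python3 - <<'E'
import pickle,cv2,numpy as np
d=pickle.load(open("cams0.pkl","rb"))
def crop(n,x0,y0,x1,y1,f):
    im=d[n]["image"][y0:y1,x0:x1,::-1]
    return cv2.resize(im,None,fx=f,fy=f,interpolation=cv2.INTER_CUBIC)
cv2.imwrite("pics/c1.png",crop("scene",145,160,405,280,3))
cv2.imwrite("pics/c2.png",crop("side",150,140,330,280,4))
cv2.imwrite("pics/c3.png",crop("wrist",100,0,300,260,2.3))
E
```

```text
(no output)
```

View pics/c1.png

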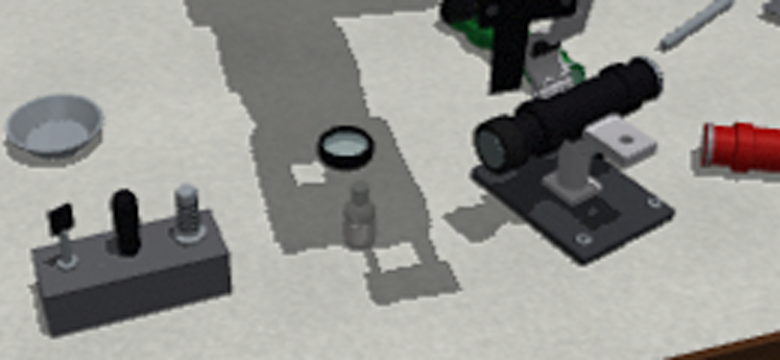

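View pics/c2.png

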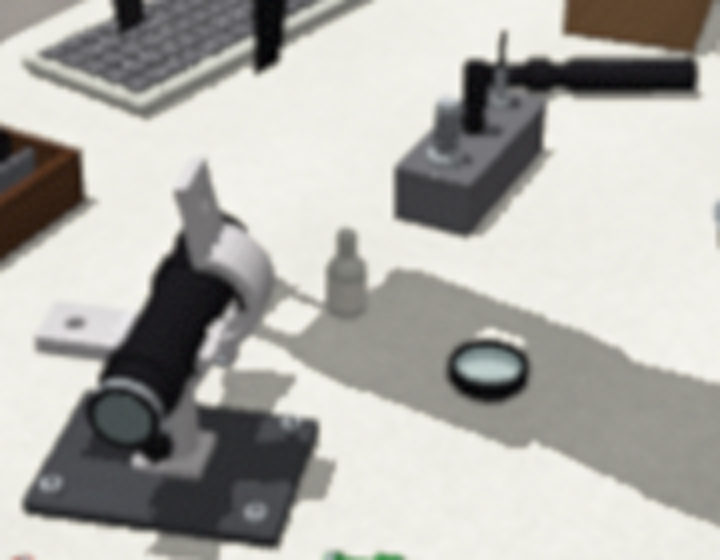

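View pics/c3.png

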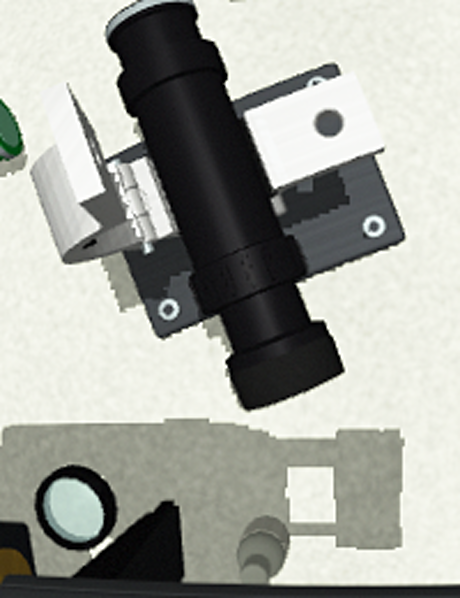

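```bash
cat > h.py <<'E'
import numpy as np, cv2, pickle
def foc(c): return c["image"].shape[0]/2/np.tan(np.radians(c["fovy"])/2)
def ray(c,u,v,fish=False):
    f=foc(c); K=np.array([[f,0,c["cx"]],[0,f,c["cy"]],[0,0,1]])
    p=np.array([[[u,v]]],float)
    q=cv2.fisheye.undistortPoints(p,K,np.zeros(4)) if fish else cv2.undistortPoints(p,K,None)
    x,y=q[0,0]; W=np.array(c["world_from_camera"])
    dv=W[:3,:3]@np.array([x,-y,-1]); return W[:3,3],dv/np.linalg.norm(dv)
def onz(c,u,v,z,fish=False):
    o,d=ray(c,u,v,fish); return o+d*(z-o[2])/d[2]
def tri(rs):
    A=0;b=0
    for o,d in rs:
        P=np.eye(3)-np.outer(d,d); A=A+P; b=b+P@o
    x=np.linalg.solve(A,b); return x,[np.linalg.norm((np.eye(3)-np.outer(d,d))@(x-o)) for o,d in rs]
def proj(c,p,fish=False):
    W=np.linalg.inv(c["world_from_camera"]); q=W[:3,:3]@np.array(p)+W[:3,3]
    f=foc(c); x,y,z=q[0],-q[1],-q[2]
    if fish:
        r=np.hypot(x,y); th=np.arctan2(r,z); return np.array([c["cx"]+f*th*x/r,c["cy"]+f*th*y/r])
    return np.array([c["cx"]+f*x/z,c["cy"]+f*y/z])
E
python3 - <<'E'
from h import *
np.set_printoptions(precision=1,suppress=True)
d=pickle.load(open("cams0.pkl","rb"))
S,D,W=d["scene"],d["side"],d["wrist"]
w=lambda x,y:(100+x/2.3,y/2.3)
s=lambda x,y:(145+x/3,160+y/3)
e=lambda x,y:(150+x/4,140+y/4)
print("hole z100",onz(W,*w(329,123),100,True),onz(S,*s(628,140),100),onz(D,*e(76,322),100))
print("tri",tri([ray(W,*w(329,123),True),ray(S,*s(628,140)),ray(D,*e(76,322))]))
for n,p in dict(hingeA=(116,165),hingeB=(149,248)).items(): print(n,onz(W,*w(*p),100,True))
for n,p in dict(screwR=(374,227),screwL=(169,309),screwT=(316,83)).items(): print(n,onz(W,*w(*p),12,True))
# rack top corners scene
for n,p in dict(a=(33,248),b=(210,212),c=(230,255),d_=(50,293)).items(): print("rack",n,onz(S,*s(*p),45))
for n,p in dict(a=(397,168),b=(470,190),c=(545,92)).items(): print("rackD",n,onz(D,*e(*p),45))
# pin: grip top z=95; flange
print("pin top", onz(S,*s(187,190),95),onz(D,*e(446,103),95), tri([ray(S,*s(187,190)),ray(D,*e(446,103))]))
print("pin flange", onz(S,*s(189,236),48),onz(D,*e(443,155),48))
print("dropper top", tri([ray(S,*s(360,190)),ray(D,*e(346,234))]), "base",onz(S,*s(360,242),0),onz(D,*e(347,310),0))
print("lens",onz(W,*w(76,507),15,True))
# strap top ear
print("ear tip sc?")
E
```

```text
hole z100 [614.4 136.1 100. ] [616.4 138.4 100. ] [611.4 136.7 100. ]
tri (array([614. , 137. ,  98.8]), [np.float64(0.7292583102695442), np.float64(2.3564431331516924), np.float64(2.1040303686721287)])
hingeA [522.7 122.8 100. ]
hingeB [537.8  85.2 100. ]
screwR [635.3  98.8  12. ]
screwL [521.7  55.9  12. ]
screwT [603.9 180.8  12. ]
rack a [ 564.3 -349.8   45. ]
rack b [ 555.7 -203.3   45. ]
rack c [ 612.4 -196.7   45. ]
rack d_ [ 620.7 -340.4   45. ]
rackD a [ 602.3 -195.7   45. ]
rackD b [ 542.8 -197.5   45. ]
rackD c [ 568.7 -362.    45. ]
pin top [ 583.6 -223.5   95. ] [ 576.9 -218.9   95. ] (array([ 579.6, -223.3,   92.1]), [np.float64(0.3197000802658957), np.float64(0.31970008026595215)])
pin flange [ 584.8 -225.4   48. ] [ 581.7 -225.9   48. ]
dropper top (array([572.6, -79.9,  58.2]), [np.float64(1.8833843742682417), np.float64(1.8833843742683376)]) base [574.2 -78.5   0. ] [569.5 -79.8   0. ]
lens [456.1 -59.8  15. ]
ear tip sc?
```

```bash
python3 - <<'E'
from h import *
from cell import env
from scipy.spatial.transform import Rotation as Ro
np.set_printoptions(precision=3,suppress=True)
d=pickle.load(open("cams0.pkl","rb"))
S,D,W=d["scene"],d["side"],d["wrist"]
print(Ro.from_euler('xyz',env.state()['tcp_rot']).as_matrix())
ex=np.array([.9345,.356,0]);ey=np.array([-.356,.9345,0]);ez=np.array([0,0,1.]);O=np.array([563.7,117.5,0])
H=O-36*ex+100*ez
for a in (1.2,1.4,1.57,1.7,1.8,1.9,2.0):
    r=ex*np.cos(a)+ez*np.sin(a); n=-ex*np.sin(a)+ez*np.cos(a)
    out=[]
    for yy in(-18,18):
        p=H+108*r+yy*ey
        P=H+108*r+8*n+yy*ey
        out+= [ (proj(W,P,True)-[100,0])*2.3, (proj(D,P)-[150,140])*4,(proj(D,p)-[150,140])*4]
    print(a,np.concatenate(out).round(0))
E
```

```text
[[-0.001  1.     0.   ]
 [ 0.     0.    -1.   ]
 [-1.    -0.001 -0.   ]]
1.2 [137. 176. 173. 157. 160. 160.  97.  67. 152. 190. 139. 193.]
1.4 [ 64. 207. 210. 154. 196. 155.  27.  97. 191. 187. 177. 188.]
1.57 [ 10. 237. 244. 157. 229. 156. -26. 128. 225. 191. 211. 189.]
1.7 [-24. 258. 269. 163. 255. 160. -59. 152. 252. 197. 237. 194.]
1.8 [-46. 274. 288. 170. 274. 165. -79. 170. 272. 204. 257. 199.]
1.9 [-63. 288. 307. 178. 293. 172. -96. 187. 291. 212. 276. 206.]
2.0 [ -77.  301.  325.  188.  311.  181. -109.  203.  309.  222.  295.  215.]
```

Call:
jog_arm --deltas '[0,-32,-23,0,0,0,0,0,-32,-23,0,0,0,0,0,-32,-23,0,0,0,0,0,-32,-23,0,0,0,0,0,0,0,0,0,0,0]'

```text
t: 0.78
eef_pos: [493.2, 94.1, 403.0]
tcp_rot: [-1.631, 1.568, 3.08]
ft_force: [0.8, -0.5, 0.4]
opening: 0.533
```

```bash
python3 - <<'E'
from h import *
from cell import env, eyes
d={}
for n in ["scene","side","wrist"]:
    c=eyes.read_camera(n); d[n]=c
pickle.dump(d,open("cams1.pkl","wb"))
im=d["side"]["image"][100:280,130:310,::-1]; im=cv2.resize(im,None,fx=3,fy=3,interpolation=cv2.INTER_CUBIC)
cv2.imwrite("pics/side1.png",im)
cv2.imwrite("pics/wrist1.png",d["wrist"]["image"][:,:,::-1])
s=env.state();print(s["t"],s["eef_pos"],s["opening"],s["ft_force"])
E
```

```text
0.925 [495.36358416  92.74958717 402.80744171] 0.4032458967653114 [ 0.98294943  0.60448176 -0.26797958]
```

View pics/side1.png

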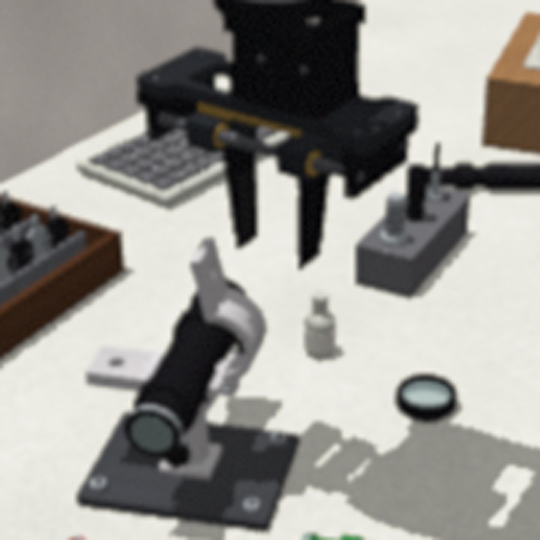

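View pics/wrist1.png

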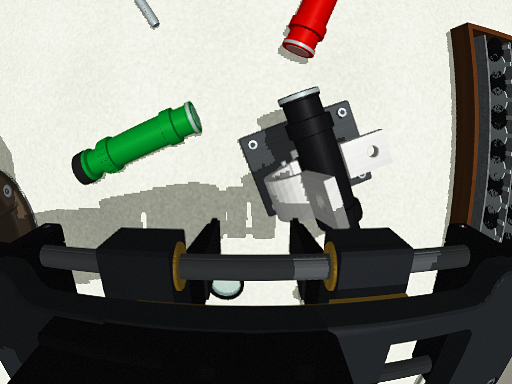

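```bash
python3 - <<'E'
from h import *
np.set_printoptions(precision=1,suppress=True)
d=pickle.load(open("cams1.pkl","rb"))
S,D,W=d["scene"],d["side"],d["wrist"]
print(np.array(W["world_from_camera"]))
for p in [(495,93,213),(530,104.7,100),(614.3,136.7,100),(563.7,117.5,100),(550,110,207)]:
    print(p,proj(S,p),proj(D,p),(proj(D,p)-[130,100])*3,proj(W,p,True))
E
```

```text
[[  1.    0.    0.  495.6]
 [ -0.    1.    0.2 160.7]
 [ -0.   -0.2   1.  384.1]
 [  0.    0.    0.    1. ]]
(495, 93, 213) [323.  145.5] [221.9 183.3] [275.7 249.8] [254.  235.4]
(530, 104.7, 100) [328.7 189.2] [206.6 225. ] [229.9 375.1] [290.2 181.3]
(614.3, 136.7, 100) [353.3 206.3] [168.  220.1] [114.1 360.3] [372.7 150.8]
(563.7, 117.5, 100) [338.2 195.8] [191.1 223.1] [183.2 369.2] [324.3 168.7]
(550, 110, 207) [337.5 157.5] [195.9 181.9] [197.8 245.7] [340.4 205.9]
```

Call:
jog_arm --deltas '[13,0,0,0,0,0,0,13,0,0,0,0,0,0,0,0,0,0,0,0,0,0,0,0,0,0,0,0,0,0,0,0,0,0,0]'

```text
t: 1.55
eef_pos: [497.1, 91.3, 373.6]
tcp_rot: [-1.535, 1.567, -3.111]
ft_force: [0.1, 0.4, -0.2]
opening: 0.008
```

```bash
python3 - <<'E'
from h import *
ex=np.array([.9345,.356]);H=np.array([530.1,104.7])
for a in (1.4,1.2,1.0,.8,.6,.4,.25,.15):
    xc=88*np.cos(a)-8*np.sin(a); z=100+88*np.sin(a)+8*np.cos(a)
    print(a,(H+(xc-14)*ex).round(1),round(z+190,1))
E
```

```text
1.4 [523.6 102.2] 378.1
1.2 [539.8 108.4] 374.9
1.0 [555.2 114.2] 368.4
0.8 [568.9 119.5] 358.7
0.6 [580.7 124. ] 346.3
0.4 [589.9 127.5] 331.6
0.25 [594.8 129.4] 319.5
0.15 [597.2 130.3] 311.1
```

Call:
jog_arm --deltas '[0,13,-5,0,0,0,0,0,13,-5,0,0,0,0,0,8,-3,0,0,0,0,0,8,-3,0,0,0,0,2,8,-3,0,0,0,0,3,8,-3,0,0,0,0]'

```text
t: 2.3
eef_pos: [559.3, 114.7, 368.7]
tcp_rot: [-1.509, 1.568, -3.085]
ft_force: [-0.5, 0.5, 0.5]
opening: 0.004
```

```bash
cat > look.py <<'E'
import sys
from h import *
from cell import env, eyes
tag=sys.argv[1]; d={}
for n in ["scene","side","wrist"]:
    if len(sys.argv)>2 and n not in sys.argv[2]: continue
    d[n]=eyes.read_camera(n)
pickle.dump(d,open(f"cams_{tag}.pkl","wb"))
tiles=[]
if "side" in d: tiles.append(cv2.resize(d["side"]["image"][130:280,130:280,::-1],(400,400),interpolation=cv2.INTER_CUBIC))
if "scene" in d: tiles.append(cv2.resize(d["scene"]["image"][130:260,275:405,::-1],(400,400),interpolation=cv2.INTER_CUBIC))
if tiles: cv2.imwrite(f"pics/{tag}.png",np.hstack(tiles))
if "wrist" in d: cv2.imwrite(f"pics/{tag}_w.png",d["wrist"]["image"][:,:,::-1])
s=env.state();print(s["t"],s["eef_pos"].round(1),s["opening"],s["ft_force"].round(2))
E
python3 look.py p2 side,scene
```

```text
2.4 [559.4 114.7 368.4] 0.001623711280431802 [-0.4  0.3 -0.4]
```

View pics/p2.png

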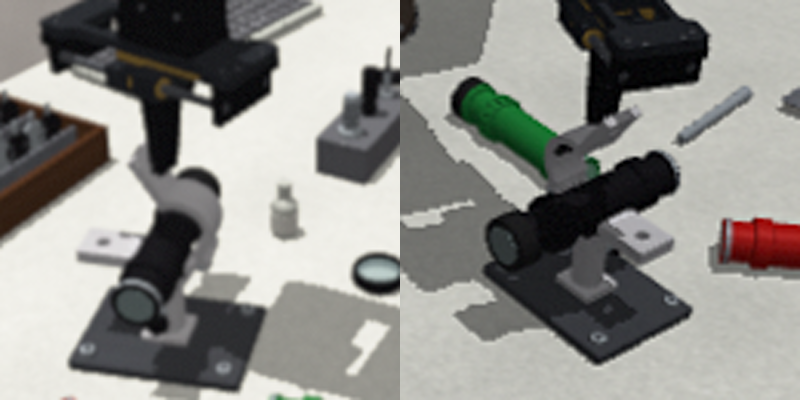

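Call:
jog_arm --deltas '[5,5,-2,0,0,0,0,5,5,-2,0,0,0,0,6,6,-2,0,0,0,0,6,6,-2,0,0,0,0,7,5,-2,0,0,0,0,8,4,-2,0,0,0,0,7,3,-1,0,0,0,0,7,3,-1,0,0,0,0]'

```text
t: 3.4
eef_pos: [598.7, 129.3, 313.7]
tcp_rot: [-1.544, 1.568, -3.12]
ft_force: [-0.1, 0.3, 0.6]
opening: 0.002
```

```bash
python3 look.py p3 side,scene
```

```text
3.5 [598.6 129.3 313.2] 0.007694658985800665 [ 0.51 -0.08  0.2 ]
```

View pics/p3.png

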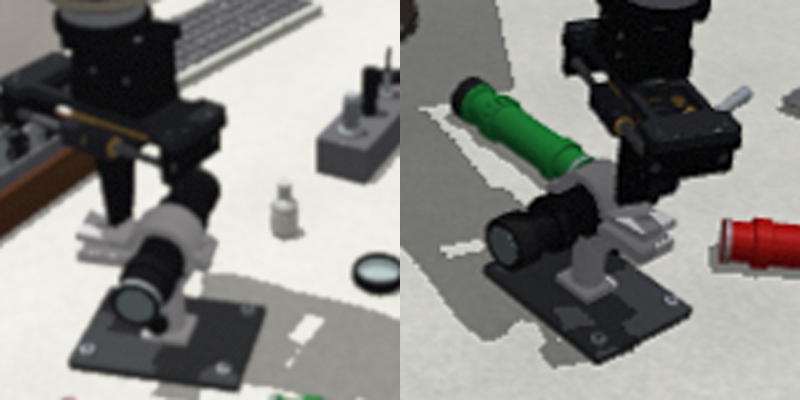

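Call:
jog_arm --deltas '[-40,0,0,0,0,0,0,-40,-3,30,0,0,0,0,-10,-3,44,0,0,0,0,0,-3,44,0,0,0,0.6,0,-3,44,0,0,0,0.6,0,-3,44,0,0,0,0.6,0,-2,44,0,0,0,0.6,0,-2,44,0,0,0,0.6,0,0,44,0,0,0,0.6,0,0,0,0,0,0,0.6]'

```text
t: 4.75
eef_pos: [576.7, -218.5, 409.2]
tcp_rot: [0.036, 1.569, -1.538]
ft_force: [0.1, -0.8, 0.2]
opening: 0.594
```

```bash
python3 look.py p4
```

```text
4.9 [ 577.  -215.4  409.3] 0.5996957800960897 [ 0.26 -0.06 -1.28]
```

View pics/p4_w.png

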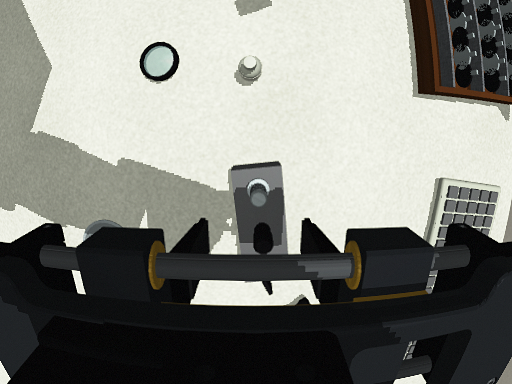

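View pics/p4.png

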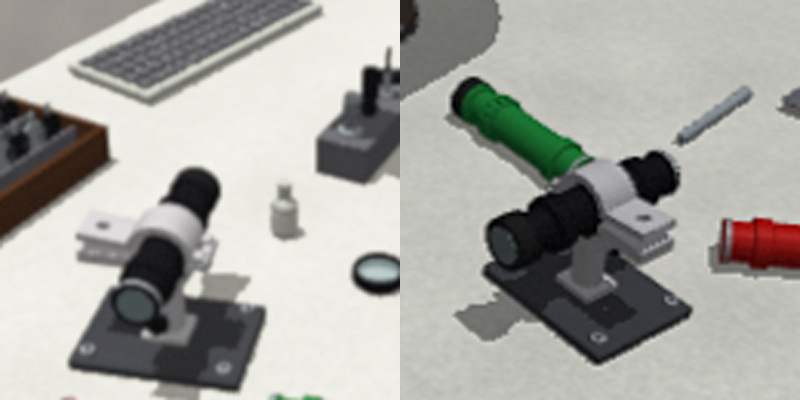

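```bash
python3 - <<'E'
from h import *
np.set_printoptions(precision=1,suppress=True)
d=pickle.load(open("cams_p4.pkl","rb"))
S,D,W=d["scene"],d["side"],d["wrist"]
def crop(c,x0,y0,x1,y1): return cv2.resize(c["image"][y0:y1,x0:x1,::-1],(380,380),interpolation=cv2.INTER_CUBIC)
a=crop(W,220,155,300,235); b=crop(D,240,145,290,195); c=crop(S,185,210,235,260)
cv2.imwrite("pics/pin.png",np.hstack([a,b]))
cv2.imwrite("pics/pin2.png",np.hstack([c,crop(D,150,195,190,235)]))
cv2.imwrite("pics/hole.png",np.hstack([crop(S,335,185,375,225),crop(D,150,195,190,235)]))
print(W["world_from_camera"])
E
```

```text
[[   1.     0.     0.   577.5]
 [  -0.     1.     0.2 -148.5]
 [   0.    -0.2    1.   390.2]
 [   0.     0.     0.     1. ]]
```

View pics/pin.png

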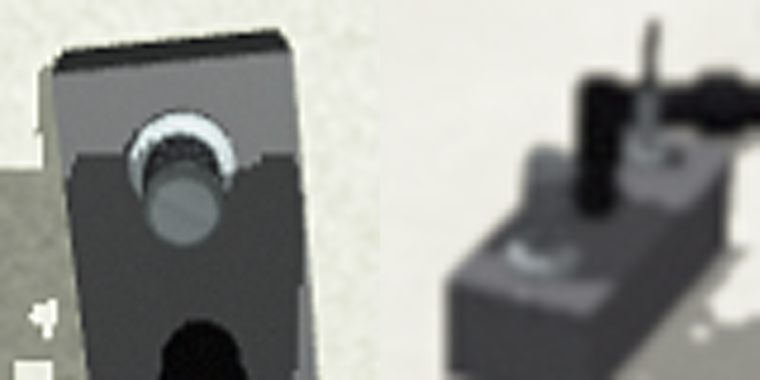

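View pics/pin2.png

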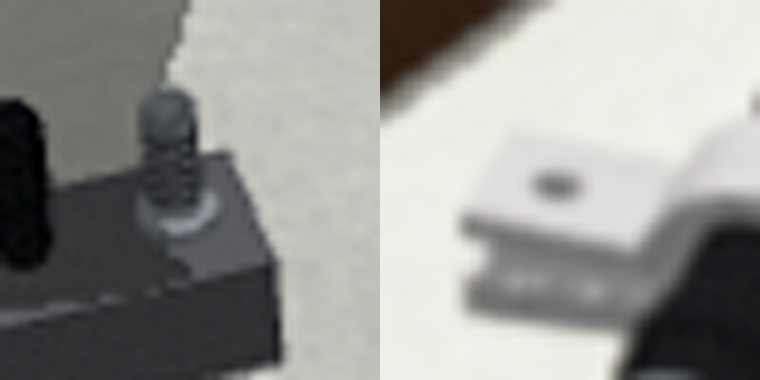

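View pics/hole.png

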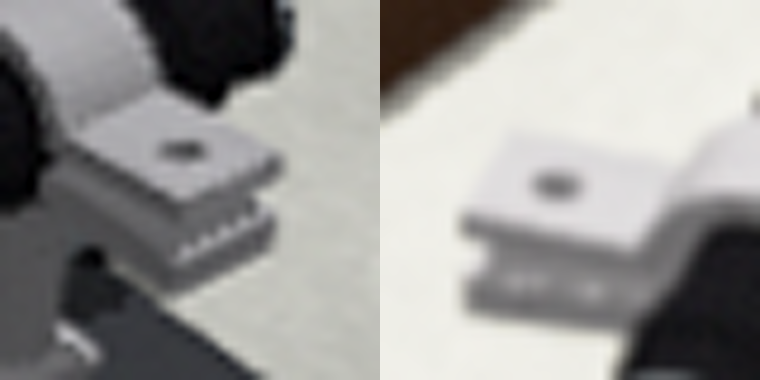

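```bash
python3 - <<'E'
from h import *
np.set_printoptions(precision=1,suppress=True)
d=pickle.load(open("cams_p4.pkl","rb"))
S,D,W=d["scene"],d["side"],d["wrist"]
print("pin top W",onz(W,220+184/4.75,155+210/4.75,95,True),"flange",onz(W,220+183/4.75,155+162/4.75,51,True))
s=380/50
print("pin top S",onz(S,185+168/s,210+104/s,95),"fl",onz(S,185+178/s,210+205/s,51))
print("pin top D",onz(D,240+(545-380)/s,145+160/s,95),"fl",onz(D,240+(541-380)/s,145+250/s,51))
s=9.5
print("upper hole S",onz(S,335+184/s,185+151/s,117),"D",onz(D,150+(557-380)/s,195+186/s,117),
 tri([ray(S,335+184/s,185+151/s),ray(D,150+(557-380)/s,195+186/s)]))
E
```

```text
pin top W [ 581.9 -226.    95. ] flange [ 582.2 -225.3   51. ]
pin top S [ 584.8 -224.2   95. ] fl [ 582.3 -223.7   51. ]
pin top D [ 575.5 -217.7   95. ] fl [ 580.6 -226.3   51. ]
upper hole S [615. 137. 117.] D [610.2 137.5 117. ] (array([612.1, 137.2, 115.6]), [np.float64(1.2432577293961558), np.float64(1.2432577293963458)])
```

Call:
jog_arm --deltas '[10,5,10,0,0,0,0.6,30,0,0,0,0,0,0.6,30,0,0,0,0,0,0.6,0,0,0,0,0,0,0.6]'

```text
t: 5.4
eef_pos: [583.5, -223.3, 336.7]
tcp_rot: [0.242, 1.569, -1.324]
ft_force: [0.3, -0.4, 0.6]
opening: 0.599
```

```bash
python3 look.py p5; python3 -c "
from h import *
d=pickle.load(open('cams_p5.pkl','rb'));W=d['wrist']
cv2.imwrite('pics/p5_c.png',cv2.resize(W['image'][150:300,180:330,::-1],(600,600),interpolation=cv2.INTER_CUBIC))
from cell import env
from scipy.spatial.transform import Rotation as R
print(R.from_euler('xyz',env.state()['tcp_rot']).as_matrix().round(4))"
```

```text
5.55 [ 583.8 -223.6  339.8] 0.6020277373207761 [ 0.95 -0.08 -0.23]
[[ 0.0051  1.      0.0045]
 [-0.0043  0.0045 -1.    ]
 [-1.      0.0051  0.0043]]
```

View pics/p5_c.png

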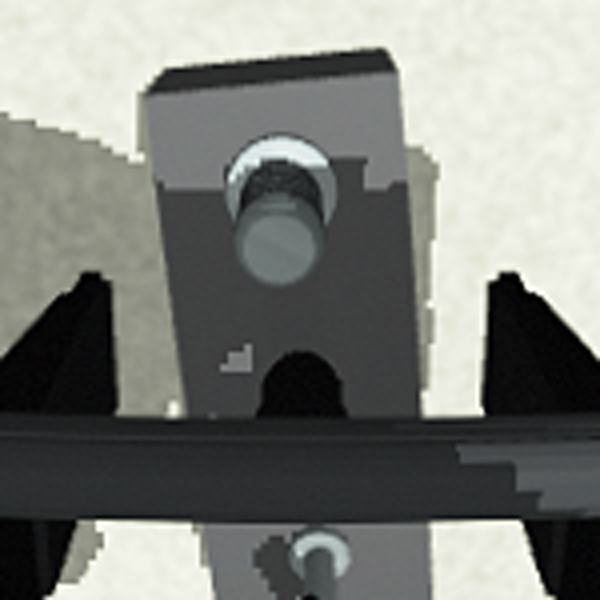

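```bash
python3 - <<'E'
from h import *
np.set_printoptions(precision=2,suppress=True)
W=pickle.load(open("cams_p5.pkl","rb"))["wrist"]
print(onz(W,180+279/4,150+243/4,95,True),onz(W,180+281/4,150+189/4,51,True)); print(W["world_from_camera"])
E
```

```text
[ 581.73 -224.97   95.  ] [ 581.72 -225.27   51.  ]
[[   1.     -0.     -0.01  584.11]
 [   0.01    0.97    0.24 -155.97]
 [   0.     -0.24    0.97  320.02]
 [   0.      0.      0.      1.  ]]
```

Call:
jog_arm --deltas '[20,-2,1.5,0,0.004,-0.005,0.6,30,0,0,0,0,0,0.6,25,0,0,0,0,0,0.6,12,0,0,0,0,0,0.6,3,0,0,0,0,0,0.6,0,0,0,0,0,0,0.6]'

```text
t: 6.3
eef_pos: [581.9, -225.7, 248.1]
tcp_rot: [1.085, 1.566, -0.481]
ft_force: [0.6, 0.2, 0.2]
opening: 0.6
```

```bash
python3 look.py p6 side,wrist; python3 -c "
from h import *
d=pickle.load(open('cams_p6.pkl','rb'));W=d['wrist'];D=d['side']
cv2.imwrite('pics/p6_c.png',np.hstack([cv2.resize(W['image'][180:300,195:315,::-1],(400,400),interpolation=cv2.INTER_CUBIC),cv2.resize(D['image'][120:200,230:310,::-1],(400,400),interpolation=cv2.INTER_CUBIC)]))
from cell import env
from scipy.spatial.transform import Rotation as R
print(R.from_euler('xyz',env.state()['tcp_rot']).as_matrix().round(4))"
```

```text
6.4 [ 581.9 -225.6  248.5] 0.5996855041237581 [-0.44  0.53 -0.65]
[[ 0.0047  1.      0.0048]
 [-0.0024  0.0048 -1.    ]
 [-1.      0.0047  0.0025]]
```

View pics/p6_c.png

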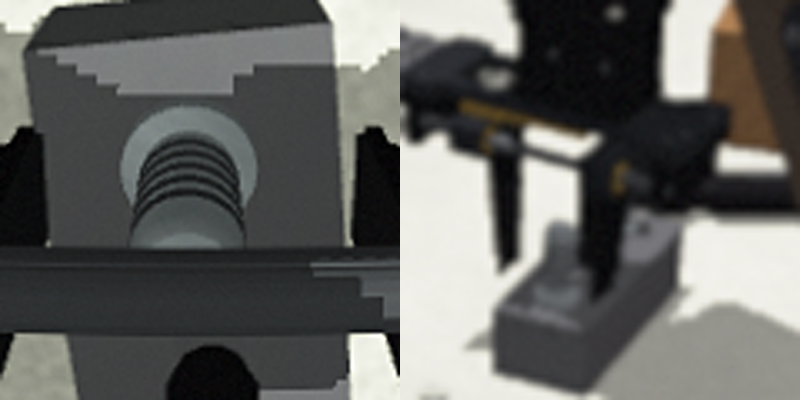

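Call:
jog_arm --deltas '[1,0,0,0,0,-0.005,0,0,0,0,0,0,0,0,0,0,0,0,0,0,0,0,0,0,0,0,0,0,0,0,0,0,0,0,0,0,0,0,0,0,0,0]'

```text
t: 7.15
eef_pos: [582.1, -225.6, 248.9]
tcp_rot: [0.368, 1.567, -1.198]
ft_force: [0.1, 0.5, 0.7]
opening: 0.185
```

```bash
python3 look.py p7 side,wrist; python3 -c "
from h import *
d=pickle.load(open('cams_p7.pkl','rb'));W=d['wrist'];D=d['side']
cv2.imwrite('pics/p7_c.png',np.hstack([cv2.resize(W['image'][180:300,195:315,::-1],(400,400),interpolation=cv2.INTER_CUBIC),cv2.resize(D['image'][120:200,230:310,::-1],(400,400),interpolation=cv2.INTER_CUBIC)]))"
```

```text
7.25 [ 582.1 -225.7  248.9] 0.1839065096719795 [ 0.47  0.51 -0.63]
```

View pics/p7_c.png

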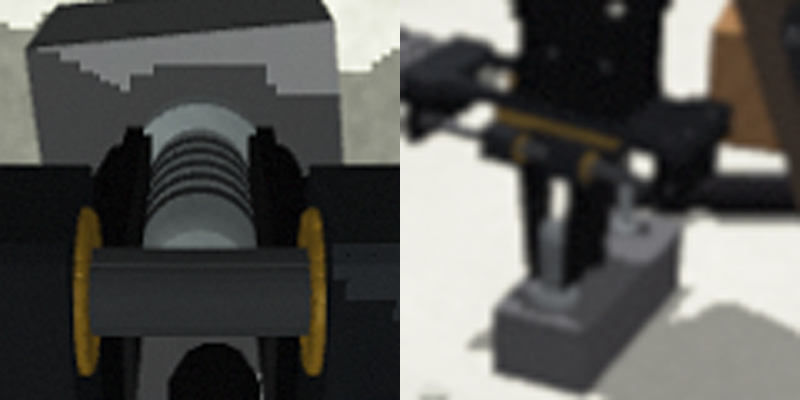

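Call:
jog_arm --deltas '[-20,0,0,0,0,0,0,-40,0,0,0,0,0,0,-45,0,0,0,0,0,0,-45,0,0,0,0,0,0,0,0,0,0,0,0,0]'

```text
t: 7.88
eef_pos: [581.9, -225.2, 402.1]
tcp_rot: [-0.56, 1.568, -2.126]
ft_force: [-0.6, 0.1, -1.3]
opening: 0.187
```

Call:
jog_arm --deltas '[0,4,-40,0,0,0,0,0,4,-40,0,0,0,0,0,4,-40,0,0,0,0,0,4,-40,0,0,0,0,0,4,-40,0,0,0,0,0,4,-40,0,0,0,0,0,4,-40,0,0,0,0,0,4,-30,0,0,0,0,0,0,0,0,0,0,0]'

```text
t: 9.0
eef_pos: [612.1, 94.1, 389.2]
tcp_rot: [-1.556, 1.554, -3.124]
ft_force: [0.5, -0.4, -1.8]
opening: 0.185
```

```bash
python3 look.py p8;python3 -c "
from cell import env
from scipy.spatial.transform import Rotation as R
print(R.from_euler('xyz',env.state()['tcp_rot']).as_matrix().round(4))"
```

```text
9.15 [612.2  91.8 389.9] 0.18572015605904274 [-0.16  0.54 -0.88]
[[-1.640e-02  9.999e-01  2.000e-04]
 [-5.000e-04  2.000e-04 -1.000e+00]
 [-9.999e-01 -1.640e-02  5.000e-04]]
```

View pics/p8.png

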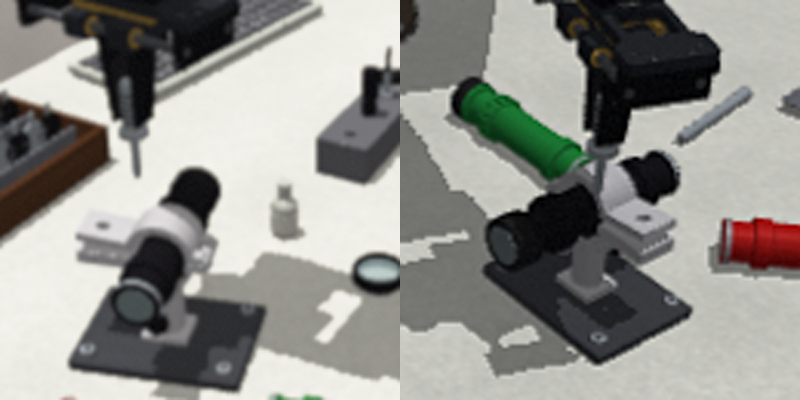

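View pics/p8_w.png

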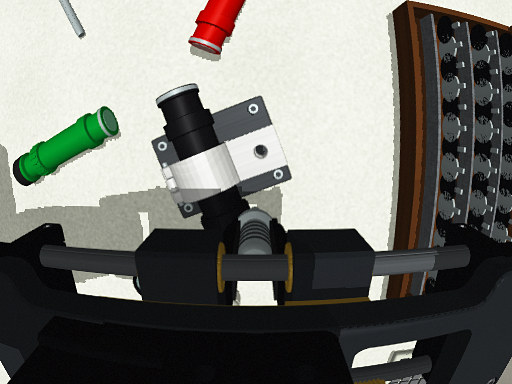

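```bash
python3 - <<'E'
from h import *
np.set_printoptions(precision=2,suppress=True)
W=pickle.load(open("cams_p8.pkl","rb"))["wrist"]
g=cv2.cvtColor(W["image"],cv2.COLOR_RGB2GRAY)[135:168,245:280]
cv2.imwrite("pics/h.png",cv2.resize(g,None,fx=12,fy=12,interpolation=cv2.INTER_CUBIC))
n,l,st,ce=cv2.connectedComponentsWithStats((g<150).astype(np.uint8))
for i in range(1,n): print(st[i],ce[i]+[245,135],onz(W,*(ce[i]+[245,135]),116.5,True))
E
```

```text
[  9  10  14  13 124] [260.52 150.48] [613.28 136.59 116.5 ]
```

View pics/h.png

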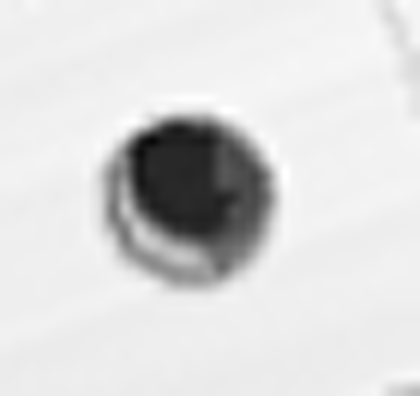

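Call:
jog_arm --deltas '[0,1,-22,0,0,0.016,0,0,0,-18,0,0,0,0,8,0,-4,0,0,0,0,8,0,0,0,0,0,0,0,0,0,0,0,0,0]'

```text
t: 9.78
eef_pos: [613.2, 136.6, 372.1]
tcp_rot: [-0.546, 1.57, -2.118]
ft_force: [0.1, -0.6, -1.1]
opening: 0.183
```

```bash
python3 look.py p9;python3 -c "
from cell import env
from h import *
from scipy.spatial.transform import Rotation as R
print(R.from_euler('xyz',env.state()['tcp_rot']).as_matrix().round(4))
d=pickle.load(open('cams_p9.pkl','rb'))
f=lambda c,x,y,w:cv2.resize(c['image'][y:y+w,x:x+w,::-1],(400,400),interpolation=cv2.INTER_CUBIC)
cv2.imwrite('pics/p9_c.png',np.hstack([f(d['side'],143,180,50),f(d['scene'],330,165,50)]))"
```

```text
9.925 [613.4 136.5 373.1] 0.18441340095239564 [ 0.25  0.34 -0.36]
[[ 1.1e-03  1.0e+00 -2.3e-03]
 [-5.0e-04 -2.3e-03 -1.0e+00]
 [-1.0e+00  1.1e-03  5.0e-04]]
```

View pics/p9_c.png

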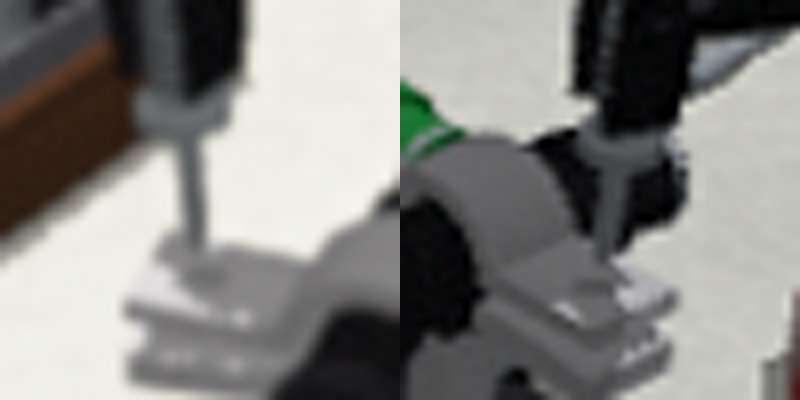

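View pics/p9_w.png

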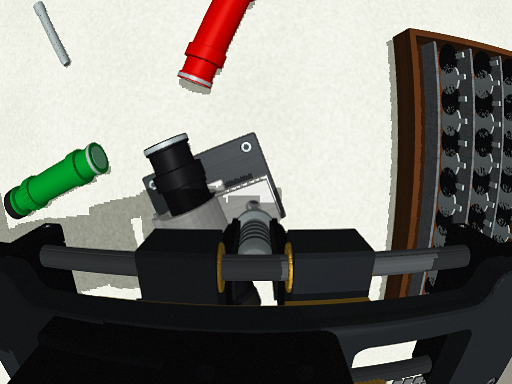

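```bash
python3 - <<'E'
from h import *
d=pickle.load(open('cams_p9.pkl','rb'))
D=cv2.cvtColor(d['side']['image'],cv2.COLOR_RGB2GRAY); S=cv2.cvtColor(d['scene']['image'],cv2.COLOR_RGB2GRAY)
print("side");print(D[196:216,160:178])
print("scene");print(S[184:203,347:366])
E
```

```text
side
[[ 61  81  93  97  98  98  98 100 121 151 171 209 232 236 236 236 236 236]
 [ 68  92 111 115 110 100  94 112 165 208 223 231 235 237 237 237 237 237]
 [109 129 149 156 145 114  95 116 184 228 235 236 237 237 238 237 238 237]
 [139 165 199 209 181 129  96 113 175 226 237 237 238 237 237 237 237 236]
 [168 205 230 232 202 141  97 108 166 224 237 238 238 237 238 237 237 237]
 [208 229 236 236 215 148  99 107 168 226 238 238 237 237 237 238 238 237]
 [231 236 238 238 225 161 101 105 167 228 238 238 237 237 237 238 239 238]
 [236 237 238 239 232 168 103 102 157 224 237 238 238 238 237 238 238 238]
 [236 236 237 239 232 170 105  95 147 221 237 238 238 239 238 238 238 238]
 [236 237 238 238 233 175 110  92 138 217 237 239 239 239 238 238 238 238]
 [236 237 237 238 232 180 116  91 133 217 237 239 239 239 238 237 237 238]
 [236 237 236 235 229 185 123  92 132 219 239 240 240 239 237 237 237 239]
 [236 236 234 222 202 169 120  93 133 218 239 241 241 240 238 238 238 239]
 [237 236 226 188 159 141 114  95 136 211 232 235 236 236 237 238 239 240]
 [238 232 205 159 136 130 115 102 135 188 196
[... 1251 characters left out ...]
  62  67  70  40  12 114 158 197 207 202 197
  195]
 [ 87  87  94 103 105 105 109  81  66  66  29  64 179 203 200 199 196 195
  194]
 [ 95 103 106 106 104 106 106  80  64  78  80 145 193 199 197 193 195 195
  198]
 [106 105 105 105 105 104 106  86  70 128 178 192 198 200 199 198 196 195
  197]
 [105 103 105 105 104 105 106  99  96  99 151 173 181 192 197 197 196 194
  196]
 [103 104 106 105 103  99 100 100 101 101  98 147 172 173 181 191 195 194
  195]
 [102 102 103 105  96  85  81  80  78  92 116 116 161 175 174 177 182 190
  196]
 [102 101 101 102  94  87  85  83  83  89 163 183 180 178 171 170 138 151
  189]
 [ 89  99 112 120 108 103 101 101 105 103 155 180 176 173 147 134  93 129
  185]]
```

```bash
python3 - <<'E'
from h import *
d=pickle.load(open('cams_p9.pkl','rb'));d4=pickle.load(open('cams_p4.pkl','rb'))
D,S=d['side'],d['scene']
g=lambda c:cv2.cvtColor(c['image'],cv2.COLOR_RGB2GRAY).astype(float)
# hole blob centroids in unobstructed p4 images
for n,(x0,x1,y0,y1) in dict(scene=(348,361,196,206),side=(162,176,210,219)).items():
    im=g(d4[n])[y0:y1,x0:x1]; bg=np.median(im); w=np.clip(bg-15-im,0,None)
    ys,xs=np.mgrid[y0:y1,x0:x1]; print(n,bg,(w*xs).sum()/w.sum(),(w*ys).sum()/w.sum()); print(im.astype(int))
# shaft lines
def line(n,rows,x0,x1,dark):
    im=g(d[n]);out=[]
    for r in rows:
        v=im[r,x0:x1]; w=np.clip((np.max(v)-v) if dark else v-20,0,None); out.append((r,(w*np.arange(x0,x1)).sum()/w.sum()))
    return np.array(out)
LD=line('side',range(200,207),163,171,True); LS=line('scene',range(187,192),353,360,False)
fd=np.polyfit(LD[:,0],LD[:,1],1);fs=np.polyfit(LS[:,0],LS[:,1],1);print(fd,fs)
# expected line direction for vertical
for c in(D,S):
    a=proj(c,(613.5,136,130));b=proj(c,(613.5,136,160));print("exp slope",(b-a)[0]/(b-a)[1])
# triangulate: pin axis passes through ray planes; solve xy at z=140 by intersecting with column residuals
from scipy.optimize import fsolve
def res(p,off=0):
    r=[]
    for c,L in((D,LD),(S,LS)):
        m=L.mean(0)
        zs=np.linspace(100,190,91); P=np.array([proj(c,(p[0],p[1],z)) for z in zs]); r.append(np.interp(-m[0],-P[::1,1],P[:,0])-m[1] if P[0,1]<P[-1,1] else np.interp(m[0],P[::-1,1],P[::-1,0])-m[1])
    return r
print("pin xy",fsolve(res,[613,136]))
E
```

```text
scene 171.0 353.4527777777778 202.6911111111111
[[169 176 174 175 174 174 179 156 109  81 143 190 197]
 [175 173 173 174 175 174 174 175 177 181 189 194 197]
 [174 174 174 173 173 176 176 174 174 172 171 178 189]
 [171 173 175 172 163 164 159 157 169 174 172 170 169]
 [171 171 173 155 114  92  80  77 132 168 174 171 172]
 [170 170 173 153 126 110  98  99 131 167 176 175 176]
 [156 165 171 174 175 166 158 176 179 176 176 171 171]
 [ 85 126 157 171 173 173 174 174 177 172 173 145 131]
 [ 73  70 104 149 165 173 175 170 166 142 134 113 102]
 [ 83  76  72  68 102 153 164 141 110  98 101 103 103]]
side 220.0 167.38817204301074 214.73655913978496
[[230 223 220 220 220 221 221 222 223 224 227 229 232 234]
 [225 222 221 220 220 220 219 220 220 219 220 221 223 224]
 [223 222 222 221 215 208 205 206 212 216 219 219 219 218]
 [222 222 222 213 185 161 158 167 182 206 219 220 220 219]
 [222 222 221 204 162 128 118 127 153 192 217 222 221 221]
 [221 222 222 213 185 154 139 143 168 201 220 221 221 221]
 [219 221 222 221 212 201 195 196 205 217 222 222 221 221]
 [200 210 215 216 218 220 219 220 220 222 222 222 221 222]
 [156 169 177 187 197 209 213 216 218 220 221 222 222 222]]
[8.84611476e-02 1.48590112e+02] [-1.25731505e-01  3.79885636e+02]
exp slope 0.09165770638352846
exp slope -0.14653009024700905
pin xy [612.37131276 138.38569312]
```

```bash
python3 - <<'E'
from h import *
d=pickle.load(open('cams_p9.pkl','rb'));D,S=d['side'],d['scene']
print(tri([ray(D,168.1,214.1),ray(S,354.0,200.4)]))
from scipy.optimize import fsolve
f=lambda p:[proj(D,(p[0],p[1],117))[0]-168.1+0,proj(S,(p[0],p[1],117))[0]-354.0]
print(fsolve(f,[613,136]))
def g(p):
    r=[]
    for c,(row,col) in((D,(214.1,168.1)),(S,(200.4,354.0))):
        zs=np.linspace(90,150,61);P=np.array([proj(c,(p[0],p[1],z)) for z in zs]); r.append(np.interp(row,P[::-1,1],P[::-1,0])-col)
    return r
print("hole xy by same method",fsolve(g,[613,136]))
E
```

```text
(array([612.57774852, 136.82266225, 116.93177548]), [np.float64(0.23441482146731363), np.float64(0.2344148214674249)])
[611.77925855 137.40479254]
hole xy by same method [611.41620471 137.71630326]
```

Call:
jog_arm --deltas '[4,0,0.8,0,0,0,0,4,0,0,0,0,0,0,4,0,0,0,0,0,0,3,0,0,0,0,0,0,0,0,0,0,0,0,0]'

```text
t: 10.55
eef_pos: [613.5, 135.0, 357.3]
tcp_rot: [1.237, 1.569, -0.337]
ft_force: [-0.5, -0.4, -0.6]
opening: 0.183
```

```bash
cat > l2.py <<'E'
import sys
from h import *
from cell import env,eyes
from scipy.spatial.transform import Rotation as R
s=env.state();print(s['t'],s['eef_pos'].round(2),s['ft_force'].round(1),s['moment'].round(2));print(R.from_euler('xyz',s['tcp_rot']).as_matrix().round(4))
d={n:eyes.read_camera(n) for n in('side','scene')}
pickle.dump(d,open(f'cams_{sys.argv[1]}.pkl','wb'))
f=lambda c,x,y,w:cv2.resize(c['image'][y:y+w,x:x+w,::-1],(400,400),interpolation=cv2.INTER_CUBIC)
cv2.imwrite(f'pics/{sys.argv[1]}.png',np.hstack([f(d['side'],143,180,50),f(d['scene'],330,165,50)]))
E
python3 l2.py q1
```

```text
10.55 [613.47 135.01 357.31] [-0.5 -0.4 -0.6] [0.   0.01 0.04]
[[ 1.6e-03  1.0e+00 -3.2e-03]
 [-6.0e-04 -3.2e-03 -1.0e+00]
 [-1.0e+00  1.6e-03  6.0e-04]]
```

View pics/q1.png

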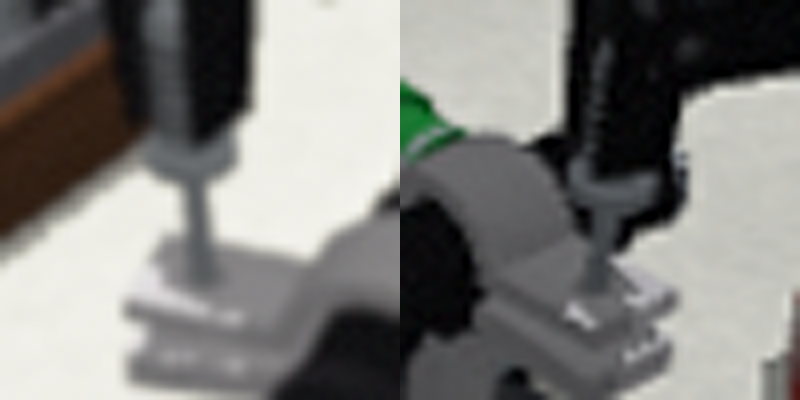

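Call:
jog_arm --deltas '[4,0,0,0,0,0,0,4,0,0,0,0,0,0,0,0,0,0,0,0,0]'

```text
t: 11.02
eef_pos: [613.5, 135.1, 349.1]
tcp_rot: [1.355, 1.569, -0.219]
ft_force: [-0.9, 0.6, -0.9]
opening: 0.181
```

```bash
python3 l2.py q2
```

```text
11.025 [613.49 135.08 349.15] [-0.9  0.6 -0.9] [ 0.02  0.01 -0.  ]
[[ 2.2e-03  1.0e+00 -3.1e-03]
 [-5.0e-04 -3.1e-03 -1.0e+00]
 [-1.0e+00  2.2e-03  5.0e-04]]
```

View pics/q2.png

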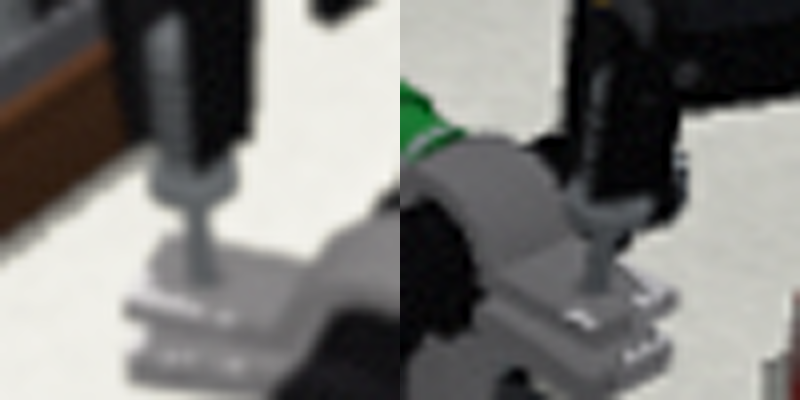

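Call:
jog_arm --deltas '[3,0,0,0,0,0,0,3,0,0,0,0,0,0,3,0,0,0,0,0,0,0,0,0,0,0,0,0]'

```text
t: 11.62
eef_pos: [613.5, 135.1, 339.9]
tcp_rot: [1.419, 1.568, -0.155]
ft_force: [0.2, -0.1, -0.1]
opening: 0.184
```

```bash
python3 l2.py q3
```

```text
11.625 [613.52 135.1  339.89] [ 0.2 -0.1 -0.1] [-0.05  0.04 -0.01]
[[ 2.7e-03  1.0e+00 -3.0e-03]
 [-4.0e-04 -3.0e-03 -1.0e+00]
 [-1.0e+00  2.7e-03  4.0e-04]]
```

View pics/q3.png

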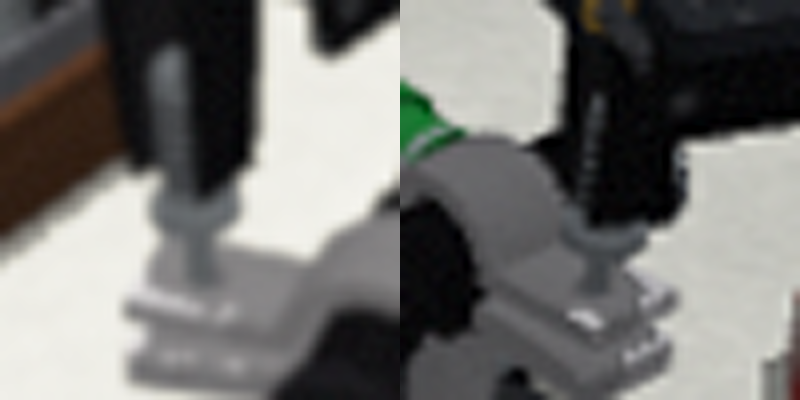

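Call:
jog_arm --deltas '[4,0,0,0,0,0,0,4,0,0,0,0,0,0,4,0,0,0,0,0,0,3,0,0,0,0,0,0,0,0,0,0,0,0,0]'

```text
t: 12.35
eef_pos: [613.6, 135.1, 324.0]
tcp_rot: [1.417, 1.568, -0.157]
ft_force: [0.6, -0.3, -1.2]
opening: 0.183
```

Call:
jog_arm --deltas '[3,0,0,0,0,0,0,3,0,0,0,0,0,0,0,0,0,0,0,0,0]'

```text
t: 12.72
eef_pos: [613.8, 135.2, 318.3]
tcp_rot: [1.55, 1.566, -0.024]
ft_force: [-0.5, 0.6, 0.7]
opening: 0.184
```

```bash
python3 l2.py q4
```

```text
12.725 [613.84 135.17 318.25] [-0.5  0.6  0.7] [ 0.04  0.06 -0.06]
[[ 4.5e-03  1.0e+00 -3.0e-03]
 [-1.0e-04 -3.0e-03 -1.0e+00]
 [-1.0e+00  4.5e-03  1.0e-04]]
```

View pics/q4.png

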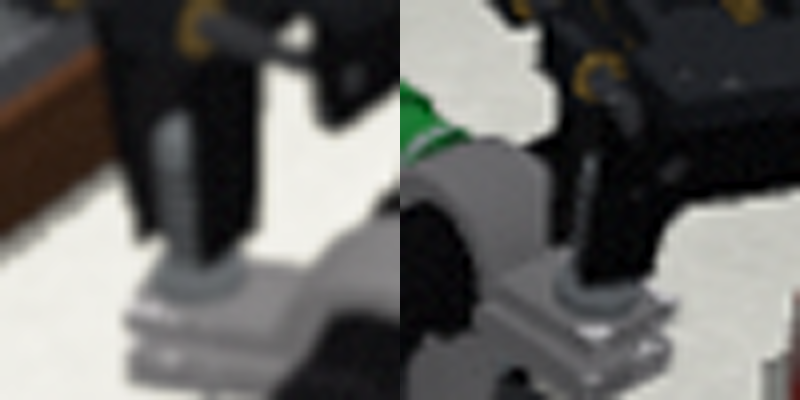

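Call:
jog_arm --deltas '[2,0,0,0,0,0,0,2,0,0,0,0,0,0,2,0,0,0,0,0,0]'

```text
t: 13.2
eef_pos: [614.0, 135.3, 313.1]
tcp_rot: [1.61, 1.564, 0.036]
ft_force: [-1.7, -0.1, 7.4]
opening: 0.184
```

```bash
python3 l2.py q5
```

```text
13.2 [613.97 135.26 313.13] [-1.7 -0.1  7.4] [0.16 0.23 0.07]
[[ 6.5e-03  1.0e+00 -3.0e-03]
 [ 2.0e-04 -3.0e-03 -1.0e+00]
 [-1.0e+00  6.5e-03 -3.0e-04]]
```

View pics/q5.png

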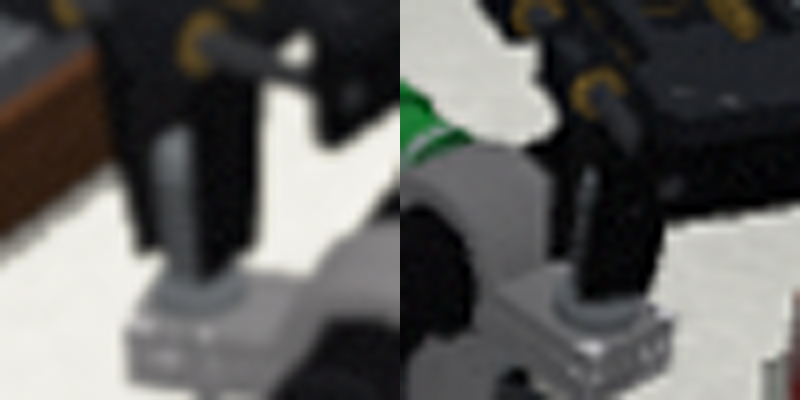

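Call:
jog_arm --deltas '[2,-0.3,0,0,0,-0.003,0,2,0,0,0,0,0,0]'

```text
t: 13.55
eef_pos: [614.1, 135.3, 311.6]
tcp_rot: [1.655, 1.563, 0.081]
ft_force: [-9.1, -0.7, 28.2]
opening: 0.182
```

```bash
python3 l2.py q6
```

```text
13.55 [614.12 135.34 311.59] [-9.1 -0.7 28.2] [-0.18  1.99 -0.  ]
[[ 7.4e-03  1.0e+00 -2.9e-03]
 [ 6.0e-04 -2.9e-03 -1.0e+00]
 [-1.0e+00  7.4e-03 -6.0e-04]]
```

View pics/q6.png

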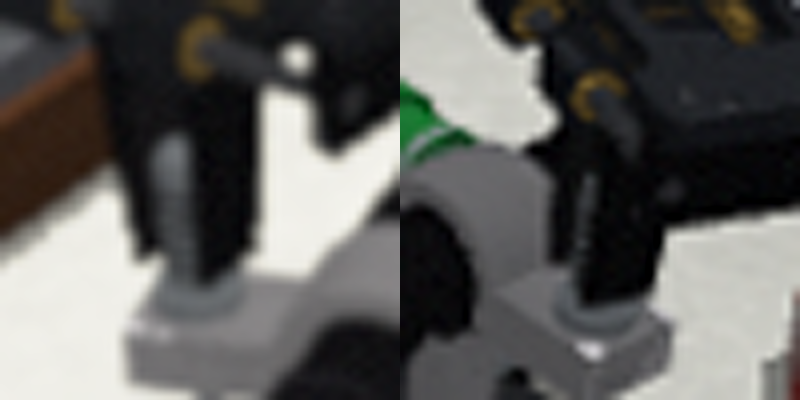

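Call:
jog_arm --deltas '[1.3,-0.5,0,0,0,0,0,1.3,0,0,0,0,0,0]'

```text
t: 13.9
eef_pos: [613.4, 135.3, 311.8]
tcp_rot: [1.63, 1.561, 0.057]
ft_force: [-4.9, -0.6, 13.7]
opening: 0.184
```

```bash
python3 l2.py q7; python3 -c "
from cell import env
s=env.state();print(s['t'],s['eef_pos'],s['ft_force'],s['opening'])"
```

```text
13.9 [613.44 135.31 311.79] [-4.9 -0.6 13.7] [-0.15  1.11  0.04]
[[ 1.010e-02  9.999e-01 -2.600e-03]
 [ 6.000e-04 -2.600e-03 -1.000e+00]
 [-9.999e-01  1.010e-02 -6.000e-04]]
14.0 [613.43952826 135.31396131 311.82474266] [-4.20104462 -1.00707922 15.3487782 ] 0.182068518828205
```

View pics/q7.png

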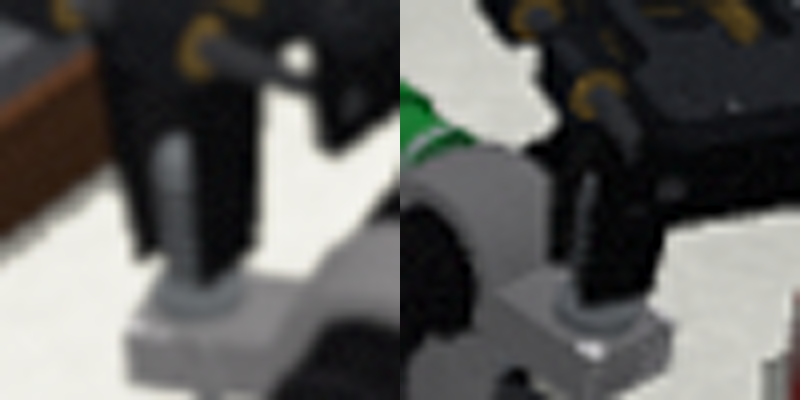

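```bash
python3 -c "
from cell import env
print(env.job_done()); s=env.state();print(s['t'],s['eef_pos'],s['ft_force'],s['opening'])"
```

```text
the job is handed in; nothing more can be done
None
the job is handed in; nothing more can be done
```

I finished the job and handed it in at about 14 s of the 54 s. The clamp is shut, with the arm still gripping the pin and pressing on it.

**What I did:**
- I swung the upper half over onto the tube with the closed fingers. It rested ajar, as described.
- I took the flanged pin out of the rack and guided it through both ears without noticeable sideways force.
- I pressed until the two halves met.

**Last checks before hand-in:**
- **Gap:** the side and scene pictures show no gap between the ears, with the flange sitting on the upper ear.
- **Depth:** the arm position puts the pin tip about 34 mm below the meeting plane, which is the home position.
- **Force:** the downward push is about 15 N, against the roughly 7 N needed. It peaked at 28 N when the halves met, and I eased it off.
- **Grip:** the opening is 0.18, so the fingers are closed on the 18 mm grip.

**Imperfections:**
- A sideways load of about 4–5 N remained along x, and the tool leaned about 0.01 rad (limit 0.12).
- By arm position the tip was about 1.5–2 mm off the hole's axis (limit 4 mm). I did not measure it directly once it was inserted.
- The camera views disagreed by 1–2 mm on where the hole was, so I averaged them.
- I did not measure the tube or the other objects again at the end. In the pictures, the tube and the objects in view looked undisturbed.

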